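Fetch the press anvil from behind the parts stowed in front of it

TASK

The press anvil is stowed at the closed end of the pale grey lane, boxed in by the threaded insert and the gusset: first stand both of those upright on the black side mat, then set the anvil flat and centred on the square aluminium setting plate. Only then put the insert and the gusset back upright in the lane, each where it stood before, the gusset's web along the lane again. Set everything down without dropping it, and do not disturb the ball-lock pin, jar, screwdriver or step block.

Things in the scene. Friction and masses are not known exactly. Their poses are not given: they have to be found in the camera images.
- lane: Fixed pale grey lane, 220 x 86 mm, floor 6 mm thick; 8 mm side walls (along x) and an end wall at +x, tops 40 mm over the bench; open at -x, towards the robot (yaw up to 0.3 rad). Inside: 70 mm wide, x from -95 to +117 mm. Origin on the bench, on the centre line. Anvil at x about +50 mm, middle place -5, front place -58.
- anvil: Polished steel disc, 50 mm diameter, 34 mm high, 0.5 kg, four dark notches drawn on top. Lies nearest the lane's end wall, top level with the wall tops; free: 10 mm to each side wall and to the part before it, 40 mm to the end wall, so only a grip along the lane fits, once the lane before it is clear. Origin: centre of underside, z up.
- insert: Bronze threaded insert, upright: barrel 30 mm diameter (dark bore on top) on a 6 mm thick foot flange of 40 mm diameter, 76 mm high overall, about 0.24 kg. In the middle or front place of the lane. Origin: centre of underside, z up.
- gusset: Matte grey titanium gusset, upright: foot 40 (x) by 44 (y) by 6 mm; web 10 mm thick (across y, at y = 0), 90 mm high overall, from x = -20 to +20 mm at the foot, -20 to +4 mm at the top (sloping edge at +x). About 0.16 kg. In the other of the middle and front places, web along the lane. Origin: centre of underside, z up.
- mat: Fixed black rubber side mat, 130 mm (x) by 180 mm (y), 4 mm thick, flat on the bench to the robot's left or right. Origin: centre of underside.
- plate: Fixed square aluminium setting plate, 96 by 96 mm, 12 mm thick, with a thin dark ring 59 mm in diameter drawn round its centre, on the other side of the lane from the mat. Origin: centre of underside.
- pin: Bystander, loose: stainless ball-lock pin with red handle, lying on the bench in front of the lane, about 105 mm long, 28 mm high. Origin on the bench under it.
- jar: Bystander, loose: small clear jar with white cap, 48 mm diameter, 55 mm high. Origin: centre of underside.
- driver: Bystander, loose: black-handled screwdriver 170 mm long, lying on the bench, less than 40 mm high. Origin under it.
- stepblock: Bystander, loose: dark steel step block, 50 by 50 mm, 44 mm high. Origin: centre of underside.
Things that resemble listed ones, but are neither listed nor needed, are in the scene too. Leave any green look-alike of the gusset alone.

How it is judged:
On the way, in this order (a step that is already met when the one before it is completed fails the run):
1. insert and gusset both stand upright on the mat, released (x of insert in the frame of mat between -0.065 and 0.065 m and y of insert in the frame of mat between -0.09 and 0.09 m and z of insert in the frame of mat between -0.002 and 0.01 m and contact force between the fingers and insert below 0.2 N and linear speed of each of insert, gusset below 0.02 m/s and angle between each of insert, gusset's own z axis and vertical below 0.12 rad and x of gusset in the frame of mat between -0.065 and 0.065 m and y of gusset in the frame of mat between -0.09 and 0.09 m and z of gusset in the frame of mat between -0.002 and 0.01 m and contact force between the fingers and gusset below 0.2 N), for 0.2 s.
2. anvil stands centred on the setting plate, released, with insert and gusset still on the mat (all of step 1 and horizontal distance between anvil and plate below 0.012 m and z of anvil in the frame of plate between 0.008 and 0.017 m and contact force between the fingers and anvil below 0.2 N and linear speed of anvil below 0.02 m/s and angle between anvil's own z axis and vertical below 0.12 rad), for 0.2 s.
At the end, for the whole second after the job is handed in: The anvil lies flat on the setting plate within 12 mm of its centre; insert and gusset stand upright in the lane, each within 13 mm of where it started, the gusset's web within 0.35 rad of the lane's direction; all released and at rest (horizontal distance between anvil and plate below 0.012 m and z of anvil in the frame of plate between 0.008 and 0.017 m and contact force between the fingers and anvil below 0.2 N and linear speed of each of anvil, insert, gusset below 0.02 m/s and angle between each of anvil, insert, gusset's own z axis and vertical below 0.12 rad and distance of each of insert, gusset from where it was at the start of the episode below 0.013 m and contact force between the fingers and insert below 0.2 N and contact force between the fingers and gusset below 0.2 N and angle between the x axis of gusset and the x axis of lane, either way round below 0.35 rad); the robot touches nothing.
It fails at once if the pin, jar, screwdriver or step block is moved by more than 20 mm (distance of any of pin, jar, driver, stepblock from where it was at the start of the episode above 0.02 m).
It fails at once if insert, gusset or anvil is dropped (faster than 0.5 m/s while not in the fingers) ((contact force between the fingers and insert below 0.2 N and linear speed of insert above 0.5 m/s) or (contact force between the fingers and gusset below 0.2 N and linear speed of gusset above 0.5 m/s) or (contact force between the fingers and anvil below 0.2 N and linear speed of anvil above 0.5 m/s)).
It also fails if it takes over 141 s, if anything falls off the work surface, if the arm or the gripper's body presses on something with over 40 N, if the wrist force passes 120 N, or if a joint passes its speed limit or range.

ROBOT

A 6-joint arm with a two-finger parallel gripper is mounted at the origin on the work surface. World frame = base frame: x ahead of the robot, y to its left, z up, the work surface at z = 0. Lengths are in m, angles in rad, forces in N, time in s.
With the tool pointing down it reaches from about 0.25 to 0.775 m from the base axis. Payload 4 kg.
Tool frame: the origin (TCP) lies midway between the tips of the shut fingers; the grasp point (between the pads) lies 19 mm behind it; z points along the fingers, y is the line along which they close (so a half turn about z gives the same grasp; the last joint's range is limited). The gripper opens to 94 mm and grips with 3 to 60 N. Pads are 16 mm wide; open, the fingers measure 119 mm over their backs; the gripper's body (75 mm by 177 mm) begins 78 mm behind the grasp point.
Start: joints at [-1.417, 0.087, 1.371, -0, 1.684, -0.103], TCP at [0.14, -0.532, 0.206] pointing down, gripper open.
Joint ranges: [-3.1, 3.1], [-0.76, 2.03], [0.27, 2.55], [-1.08, 4.22], [0.17, 2.65], [-2.57, 2.57]. Speed limits (rad/s): [2.79, 2.79, 3.14, 3.14, 3.14, 3.14].

INTERFACE

Orientations are given as [roll, pitch, yaw] about the fixed x, y, z axes, in that order (R = Rz(yaw) Ry(pitch) Rx(roll)).
In Python, from bench import robot gives the robot as it stands.
- The arm moves only by the tool servo_tool, never from a script. Its argument "moves" is a list of rows, each a list of 5 numbers: the shift along the tool's x, y, z in units of 25 mm (1.0 is 25 mm), then the turn about the tool's z in units of 6 degrees (1.0 is 6 degrees), then the closure, from 0 (fully open) to 1 (shut). In form: [[dx, dy, dz, yaw, gripper], ...]. A call has 1 to 10 rows; each row is the pose to reach, as a shift and turn from the pose commanded when the call began, along the tool's axes at that moment; what a row does not reach only later rows make up. A row lasts 1/12 s, in which the tool goes at most 41.7 mm and 7.16 degrees, less where a joint would pass 70% of its speed; a pose out of reach is approached as far as the arm can. A call with a gripper value outside its range is refused whole. The fingers move at their own pace and stop on an object; the grip force is fixed at half the most. Time passes only in rows, so rows that repeat a pose let the fingers close. It gives the time, the measured TCP pose, the force, the opening and the grip force at its end, in the units of the state.
- robot.get_obs(): the state, without advancing time (a new reading comes with each control period).
- robot.snapshot(name): name is "scene" or "top" or "wrist"; returns a dict with "image" (400x640x3 uint8, blue, green, red), "fx", "fy", "cx", "cy" (pixels), "eye" and "orientation" of the camera in the world; the wrist camera has in their place "T_tool_cam" (4x4, takes a point from camera to tool coordinates, whose origin is the TCP and whose axes are the flange's). Camera axes: x right, y down, z forward; pixel columns grow to the right and rows downward; lengths in m; the calibration is good to about 2 mm. The wrist camera is an equidistant fisheye: a pixel r from the principal point sees the ray r / f radians off the axis. A picture is of the moment at which its call begins: read the wrist's pose just before it. There is no depth.
- robot.close_job(): hands the job in; it is judged then, once.
The state is a dict: "time": time; "joint_positions": joint angles; "qvel": joint speeds; "joint_torque": joint torques, N m; "tool_pos": TCP position; "ee_rot": TCP orientation; "wrist_force": force on the tool from outside, world axes, zero at the start; "wrist_torque": the same for the moment, N m; "width": finger opening in m; "finger_force": force on a finger pad.
Only numpy, scipy, OpenCV 4.12 (cv2) and the standard library are available. Lean on these libraries where they do the work, as an engineer would, in place of code of your own. Each camera call takes 0.05 s, during which the arm holds its last target. There are 200 camera calls.

## Working session

There is one attempt and no reset: what is moved stays moved. The work goes in short steps, Python scripts to look and compute and a tool call to move; the robot and the scene stay as the last step left them, time stands still between calls to the robot, and variables do not carry over. Pictures are saved under pics/ and viewed, at most 14 in all, crops included, and the job is handed in when it is done.

Besides the shell and the picture viewer there is one more tool, called by a JSON object that holds its "name" and its "arguments", one argument or row to a line. servo_tool: Moves the arm, as the interface text tells. Its arguments: {"type":"object","properties":{"moves":{"type":"array"}},"required":["moves"]}

```bash
mkdir -p pics; cat > h.py <<'E'
import numpy as np,cv2,json
from scipy.spatial.transform import Rotation as R
from bench import robot
def snap(n,f):
    s=robot.snapshot(n); cv2.imwrite(f'pics/{f}.png',s['image']); return s
E
python3 - <<'E'
from h import *
o=robot.get_obs();print({k:np.round(v,3).tolist() for k,v in o.items()})
for n in("top","scene"):
    s=snap(n,n+'0');print({k:v for k,v in s.items() if k!='image'})
E
```

```text
{'time': 0.0, 'joint_positions': [-1.417, 0.088, 1.372, -0.0, 1.684, -0.103], 'qvel': [0.002, -0.001, 0.001, -0.0, -0.001, -0.002], 'joint_torque': [-0.0, -34.019, -30.242, 0.072, 0.033, -0.0], 'tool_pos': [0.14, -0.531, 0.204], 'ee_rot': [-3.139, -0.0, 0.257], 'wrist_force': [0.654, 0.938, 0.719], 'wrist_torque': [-0.006, 0.014, 0.011], 'finger_force': 0.0, 'width': 0.093}
{'fx': 481.8091393104461, 'fy': 481.8091393104461, 'cx': 319.02535412054044, 'cy': 198.93162533076898, 'eye': array([0.48707538, 0.02015554, 1.27235995]), 'orientation': array([-3.08658822,  0.00463569, -1.59492793])}
{'fx': 395.8919401396065, 'fy': 395.8919401396065, 'cx': 314.048547673376, 'cy': 203.6170178995318, 'eye': array([ 1.00349803, -0.1157462 ,  0.73909512]), 'orientation': array([-2.53626367,  0.00584567,  1.29316297])}
```

View pics/top0.png

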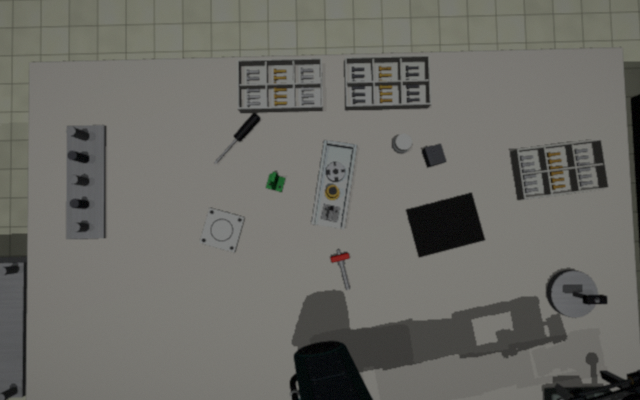

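View pics/scene0.png

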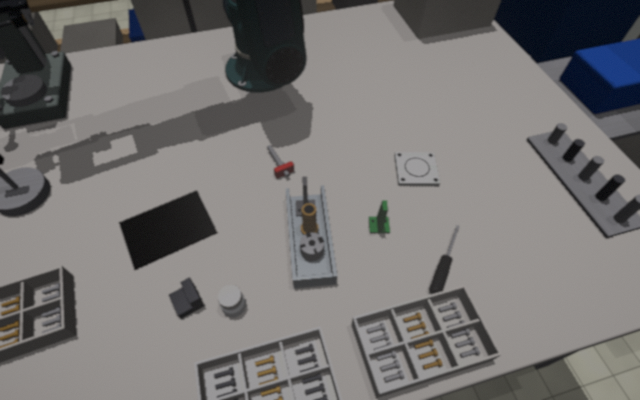

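The top view shows the lane near (335,185), with the gusset at the front (330,212), the insert in the middle (332,191) and the anvil at (336,171). The mat is at (446,225), on the −y side, and the plate is at (222,230), on the +y side. The scene view agrees. The pin at (341,268) lies in front of the lane.

```bash
cat >> h.py <<'E'
def ray(s,uv,z):
    """pinhole pixels -> points on plane z"""
    Rm=R.from_euler('xyz',s['orientation']).as_matrix()
    uv=np.atleast_2d(uv).astype(float)
    d=np.c_[(uv[:,0]-s['cx'])/s['fx'],(uv[:,1]-s['cy'])/s['fy'],np.ones(len(uv))]@Rm.T
    return s['eye']+d*((z-s['eye'][2])/d[:,2])[:,None]
def wray(s,o,uv,z):
    """fisheye pixels -> points on plane z, o = obs"""
    T=np.array(s['T_tool_cam']);Rt=R.from_euler('xyz',o['ee_rot']).as_matrix()
    uv=np.atleast_2d(uv).astype(float);p=np.c_[(uv[:,0]-s['cx'])/s['fx'],(uv[:,1]-s['cy'])/s['fy']]
    r=np.linalg.norm(p,axis=1)+1e-12
    d=np.c_[p*(np.sin(r)/r)[:,None],np.cos(r)]@T[:3,:3].T@Rt.T
    e=np.array(o['tool_pos'])+Rt@T[:3,3]
    return e+d*((z-e[2])/d[:,2])[:,None]
def blobs(m,amin):
    c,_=cv2.findContours(m.astype(np.uint8),cv2.RETR_EXTERNAL,cv2.CHAIN_APPROX_NONE)
    return [k for k in c if cv2.contourArea(k)>amin]
E
python3 - <<'E'
from h import *
s=robot.snapshot('top');im=s['image'];g=im.max(2)
def rect(c,z):
    p=ray(s,c[:,0],z);r=cv2.minAreaRect(p[:,:2].astype(np.float32)*1000)
    return np.round(r[0],1),np.round(r[1],1),round(r[2],1)
sub=np.zeros_like(g,bool);sub[180:270,395:500]=1
for c in blobs((g<40)&sub,500):print('mat',rect(c,.004))
hsv=cv2.cvtColor(im,cv2.COLOR_BGR2HSV)
print('bench',im[150,200],'plate',im[218,232],'floor',im[150,340],'wall',im[143,340])
cv2.imwrite('pics/c1.png',cv2.resize(im[100:280,190:500],None,fx=2.5,fy=2.5,interpolation=cv2.INTER_CUBIC))
E
```

```text
mat (array([ 482.1, -304.2]), array([126.8, 176.6]), 13.2)
bench [118 123 124] plate [125 125 124] floor [125 126 119] wall [123 124 118]
```

View pics/c1.png

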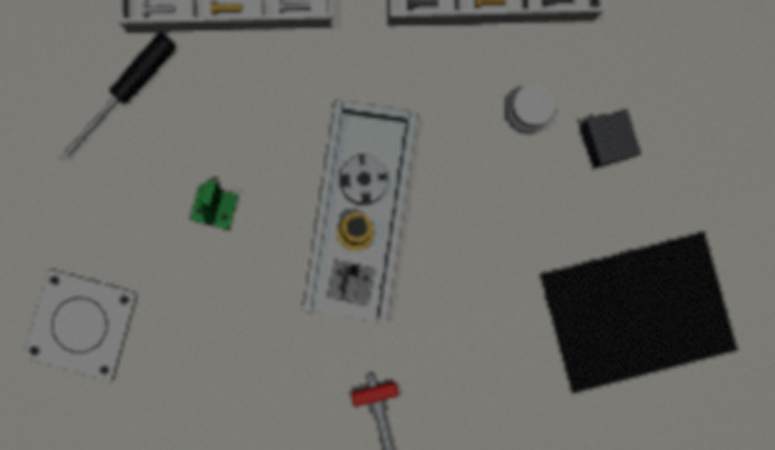

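The crop shows the lane wall-top corners at about (337,101), (418,112), (390,319) and (303,308), the plate ring at (80,325), the insert top at (356,228) and the anvil at (364,180).

```bash
python3 - <<'E'
from h import *
s=robot.snapshot('top')
f=lambda c,z:np.round(ray(s,np.array(c)/2.5+[190,100],z)[:,:2]*1000,1)
q=f([(337,101),(418,112),(390,319),(303,308)],.04);print(q.tolist(),q.mean(0))
print('plate',f([(80,325)],.012),'anv',f([(364,180)],.04),'ins',f([(356,228)],.082),'plc',f([(52,270),(136,292),(112,380),(27,358)],.012).mean(0))
w=robot.snapshot('wrist');print(w['fx'],w['cx'],w['cy'],np.round(w['T_tool_cam'],3))
E
```

```text
[[705.8, 5.7], [692.3, -77.5], [480.1, -42.8], [493.5, 45.7]] [592.925 -17.225]
plate [[481.5 279.7]] anv [[623.3 -20. ]] ins [[571.1  -9.5]] plc [481.525 277.925]
309.70691628693146 315.921791440771 201.83049516501075 [[ 0.    -0.964 -0.264  0.077]
 [ 1.     0.     0.     0.   ]
 [-0.    -0.264  0.964 -0.18 ]
 [ 0.     0.     0.     1.   ]]
```

{"name": "servo_tool", "arguments": {
  "moves": [
    [1.2,-0.85,-0.3,0.25,0],
    [2.4,-1.7,-0.6,0.5,0],
    [3.6,-2.55,-0.9,0.75,0],
    [4.8,-3.4,-1.2,1.0,0],
    [6.0,-4.25,-1.5,1.25,0],
    [7.2,-5.1,-1.8,1.5,0],
    [8.4,-5.95,-2,1.75,0],
    [9.6,-6.8,-2,2,0],
    [10.8,-7.65,-2,2.25,0],
    [12,-8.5,-2,2.5,0]
  ]
}}

```text
time: 1.08
tool_pos: [0.3767, -0.2487, 0.2558]
ee_rot: [3.141, -0.001, -0.007]
wrist_force: [1.2, 0.7, -0.6]
width: 0.094
finger_force: 0.0
```

{"name": "servo_tool", "arguments": {
  "moves": [
    [0.95,-1.2,0,0.2,0],
    [1.9,-2.4,0,0.4,0],
    [2.85,-3.6,0,0.6,0],
    [3.8,-4.8,0,0.8,0],
    [4.75,-6.0,0,1.0,0],
    [5.7,-7.2,0,1.2,0],
    [6.65,-8.4,0,1.4,0],
    [7.65,-9.45,0,1.55,0],
    [7.65,-9.45,0,1.55,0],
    [7.65,-9.45,0,1.55,0]
  ]
}}

```text
time: 1.92
tool_pos: [0.5687, -0.0136, 0.2542]
ee_rot: [3.141, 0.002, -0.164]
wrist_force: [-0.2, 0.0, -0.6]
width: 0.094
finger_force: 0.0
```

```bash
python3 - <<'E'
from h import *
o=robot.get_obs();print(o['tool_pos'],o['ee_rot'])
s=snap('wrist','w1');np.savez('w1.npz',tool_pos=o['tool_pos'],ee_rot=o['ee_rot'],im=s['image'])
E
```

```text
[ 0.56868918 -0.013611    0.25423312] [ 3.14104981e+00  2.31083845e-03 -1.64114478e-01]
```

View pics/w1.png

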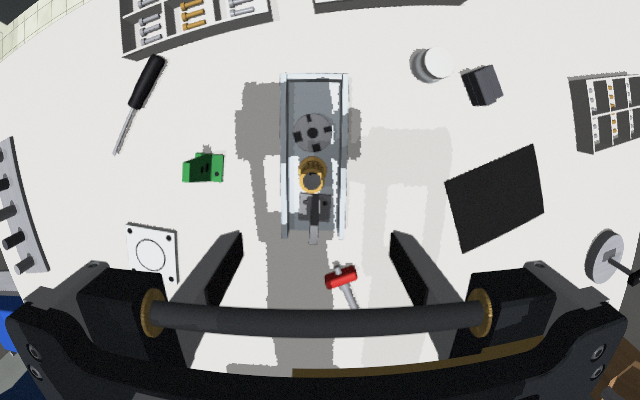

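The wrist view shows the lane aligned vertically. The anvil is at (312,133), the insert's bore top at (312,182) and the gusset's web from (315,192) to (313,243). The plate ring is at (151,254).

```bash
python3 - <<'E'
from h import *
im=np.load('w1.npz')['im'];a=im[65:255,270:360];b=im[215:290,115:190]
A=cv2.resize(a,None,fx=3,fy=3,interpolation=cv2.INTER_CUBIC);B=cv2.resize(b,None,fx=4,fy=4,interpolation=cv2.INTER_CUBIC)
C=np.zeros((570,590,3),np.uint8);C[:,:270]=A;C[:300,280:580]=B
cv2.imwrite('pics/c2.png',C)
E
```

```text
(no output)
```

View pics/c2.png

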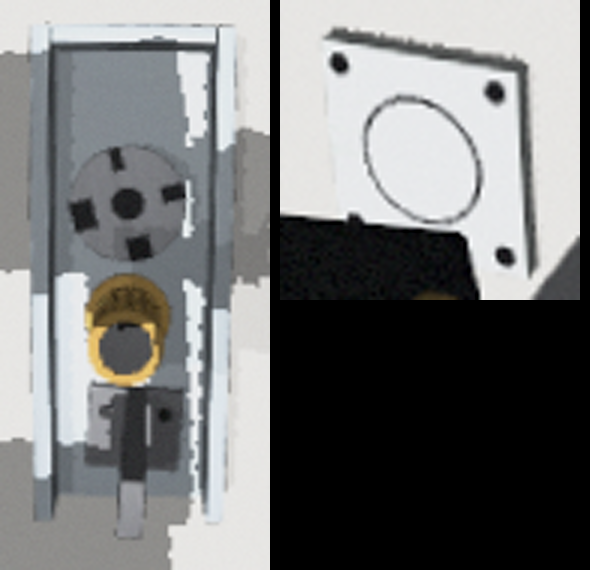

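```bash
python3 - <<'E'
from h import *
d=np.load('w1.npz');s=robot.snapshot('wrist');o=robot.get_obs()
f=lambda c,z:wray(s,o,np.array(c)/3+[270,65],z)[:,:2]*1000
q=f([(31,24),(234,24),(220,522),(33,520)],.04);print('lane',np.round(q,1).tolist())
for i,j in((3,0),(2,1)):print(np.arctan2(*(q[j]-q[i])[::-1]))
print('anv',f([(128,203)],.04),'ins',f([(126,349)],.082),'gus web',f([(130,537),(131,481)],.096).tolist(),'foot',f([(91,382),(182,387),(180,470),(86,466)],.012).mean(0))
print('plate',wray(s,o,[[(423-280)/4+115,160/4+215]],.012)[:,:2]*1000)
E
```

```text
lane [[709.6, 5.6], [695.3, -78.2], [477.8, -38.9], [493.0, 45.7]]
-0.18264868058484646
-0.17860334573598027
anv [[626.68102288 -21.57125908]] ins [[572.98183374 -12.04028021]] gus web [[500.992741719289, -1.3931642115544671], [524.1790134895332, -5.764223939784873]] foot [521.18400492  -6.51761917]
plate [[483.90421808 278.63686975]]
```

```bash
cat >> h.py <<'E'
def go(x,y,z,yaw):
    o=robot.get_obs();Rt=R.from_euler('xyz',o['ee_rot']).as_matrix()
    d=Rt.T@(np.array([x,y,z])-o['tool_pos'])/.025
    print(np.round(d,2),round(-np.degrees(yaw-o['ee_rot'][2])/6,2),'now',np.round(o['tool_pos'],4),np.round(o['ee_rot'],3),o['width'],o['finger_force'],o['time'])
E
python3 -c "
from h import *
go(.517,-.0046,.048,-.182)"
```

```text
[-2.07 -0.09  8.29] 0.14 now [ 0.5679 -0.0154  0.2553] [ 3.141e+00  1.000e-03 -1.670e-01] 0.09430511080433532 0.0 2.0167
```

{"name": "servo_tool", "arguments": {
  "moves": [
    [-1.0,-0.05,0.5,0.1,0],
    [-2.05,-0.05,1.5,0.15,0],
    [-2.05,-0.05,2.7,0.15,0],
    [-2.05,-0.05,4.0,0.15,0],
    [-2.05,-0.05,5.2,0.15,0],
    [-2.05,-0.05,6.4,0.15,0],
    [-2.05,-0.05,7.4,0.15,0],
    [-2.05,-0.05,8.0,0.15,0],
    [-2.05,-0.05,8.25,0.15,0],
    [-2.05,-0.05,8.25,0.15,0]
  ]
}}

```text
time: 2.85
tool_pos: [0.5162, -0.0063, 0.0479]
ee_rot: [3.141, 0.003, -0.185]
wrist_force: [-0.2, -0.2, 1.1]
width: 0.0939
finger_force: 0.0
```

{"name": "servo_tool", "arguments": {
  "moves": [
    [0,0,0,0,0.3],
    [0,0,0,0,0.5],
    [0,0,0,0,0.7],
    [0,0,0,0,0.8],
    [0,0,0,0,0.9],
    [0,0,0,0,1],
    [0,0,0,0,1],
    [0,0,0,0,1],
    [0,0,0,0,1]
  ]
}}

```text
time: 3.6
tool_pos: [0.518, -0.0051, 0.0492]
ee_rot: [3.142, 0.0, -0.183]
wrist_force: [-0.2, 1.1, 0.9]
width: 0.0376
finger_force: 0.0
```

{"name": "servo_tool", "arguments": {
  "moves": [
    [0,0,0,0,1],
    [0,0,0,0,1],
    [0,0,0,0,1],
    [0,0,0,0,1],
    [0,0,0,0,1],
    [0,0,0,0,1],
    [0,0,0,0,1]
  ]
}}

```text
time: 4.18
tool_pos: [0.518, -0.0051, 0.0492]
ee_rot: [-3.141, 0.0, -0.183]
wrist_force: [0.2, 1.0, -0.9]
width: 0.0099
finger_force: 30.0
```

{"name": "servo_tool", "arguments": {
  "moves": [
    [0,0,-0.3,0,1],
    [0,0,-1.0,0,1],
    [0,0,-2.0,0,1],
    [0,0,-3.0,0,1],
    [0,0,-3.6,0,1],
    [0,0,-4,0,1],
    [0,0,-4,0,1]
  ]
}}

```text
time: 4.77
tool_pos: [0.5194, -0.0055, 0.1521]
ee_rot: [3.142, -0.005, -0.183]
wrist_force: [1.2, 0.9, -1.9]
width: 0.0098
finger_force: 30.0
```

```bash
python3 -c "
from h import *
go(.5,-.268,.0485,-.182)"
```

```text
[ 1.13 10.46  4.15] -0.01 now [ 0.5194 -0.0055  0.1521] [ 3.142 -0.005 -0.183] 0.009768882960337216 29.998067915439606 4.7667
```

{"name": "servo_tool", "arguments": {
  "moves": [
    [0.1,0.6,0,0,1],
    [0.2,1.8,0,0,1],
    [0.4,3.1,0,0,1],
    [0.5,4.4,0,0,1],
    [0.7,5.7,0,0,1],
    [0.8,7.0,0,0,1],
    [0.9,8.3,0,0,1],
    [1.0,9.4,0,0,1],
    [1.1,10.2,0,0,1],
    [1.1,10.4,0,0,1]
  ]
}}

```text
time: 5.6
tool_pos: [0.4961, -0.2688, 0.1469]
ee_rot: [3.141, 0.004, -0.187]
wrist_force: [0.1, 0.1, -1.5]
width: 0.0095
finger_force: 30.0
```

{"name": "servo_tool", "arguments": {
  "moves": [
    [0,0,0.5,0,1],
    [0,0,1.5,0,1],
    [0,0,2.5,0,1],
    [0,0,3.2,0,1],
    [0,0,3.6,0,1],
    [0,0,3.8,0,1],
    [0,0,3.9,0,1],
    [0,0,3.9,0,1]
  ]
}}

```text
time: 6.27
tool_pos: [0.498, -0.2653, 0.0517]
ee_rot: [-3.142, -0.0, -0.182]
wrist_force: [-0.9, 0.3, -1.3]
width: 0.0099
finger_force: 30.0
```

```bash
python3 -c "
from h import *
go(.5,-.268,.0465,-.182);print(robot.get_obs()['wrist_force'])"
```

```text
[0.1  0.09 0.21] -0.0 now [ 0.498  -0.2653  0.0517] [-3.142 -0.    -0.182] 0.009858763902323828 29.998024106025696 6.2667
[-0.89599151  0.32635836 -1.31131359]
```

{"name": "servo_tool", "arguments": {
  "moves": [
    [0,0,0.04,0,1],
    [0,0,0.08,0,1],
    [0,0,0.12,0,1],
    [0,0,0.15,0,1],
    [0,0,0.17,0,1],
    [0,0,0.17,0,1]
  ]
}}

```text
time: 6.77
tool_pos: [0.4977, -0.266, 0.0475]
ee_rot: [3.141, -0.0, -0.183]
wrist_force: [0.6, -0.2, -2.0]
width: 0.01
finger_force: 30.0
```

{"name": "servo_tool", "arguments": {
  "moves": [
    [0,0,0.02,0,1],
    [0,0,0.03,0,1],
    [0,0,0.03,0,1],
    [0,0,0.03,0,1]
  ]
}}

```text
time: 7.1
tool_pos: [0.4978, -0.266, 0.0472]
ee_rot: [3.141, -0.0, -0.183]
wrist_force: [-0.1, 0.3, 1.0]
width: 0.0099
finger_force: 30.0
```

{"name": "servo_tool", "arguments": {
  "moves": [
    [0,0,0,0,0.85],
    [0,0,0,0,0.7],
    [0,0,0,0,0.5],
    [0,0,0,0,0.5],
    [0,0,0,0,0.4],
    [0,0,0,0,0.4],
    [0,0,0,0,0.4]
  ]
}}

```text
time: 7.68
tool_pos: [0.4977, -0.2659, 0.0468]
ee_rot: [3.141, -0.0, -0.183]
wrist_force: [0.1, -0.5, 1.0]
width: 0.051
finger_force: 0.0
```

{"name": "servo_tool", "arguments": {
  "moves": [
    [0,0,-0.4,0,0.4],
    [0,0,-1.4,0,0.4],
    [0,0,-2.6,0,0.3],
    [0,0,-3.8,0,0.2],
    [0,0,-5,0,0],
    [0,0,-6,0,0],
    [0,0,-6.4,0,0],
    [0,0,-6.4,0,0]
  ]
}}

```text
time: 8.35
tool_pos: [0.4991, -0.2668, 0.211]
ee_rot: [3.138, -0.007, -0.183]
wrist_force: [-0.8, -0.3, 0.1]
width: 0.0922
finger_force: 0.0
```

```bash
python3 -c "
from h import *
s=snap('wrist','w2')
go(.573,-.0125,.046,-.182)"
```

```text
[  1.08 -10.53   6.47] -0.01 now [ 0.4982 -0.2662  0.2081] [ 3.14e+00 -3.00e-03 -1.83e-01] 0.0931012538036425 0.0 8.4
```

View pics/w2.png

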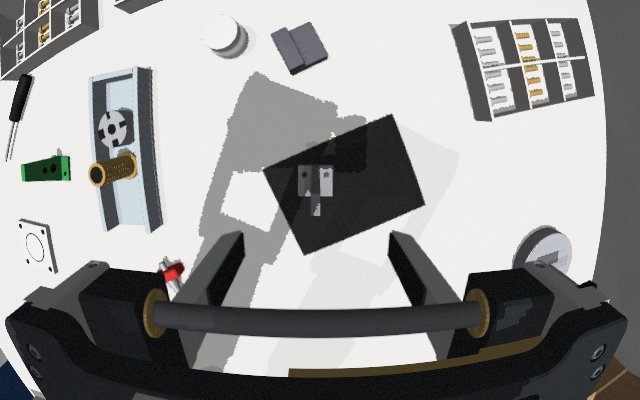

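The gusset stands upright on the mat at (315,190), well inside its edges. Next is the insert.

{"name": "servo_tool", "arguments": {
  "moves": [
    [0.1,-0.8,0,0,0],
    [0.3,-2.2,0,0,0],
    [0.5,-3.6,0,0,0],
    [0.6,-5.0,0,0,0],
    [0.8,-6.4,0,0,0],
    [0.9,-7.8,0,0,0],
    [1.0,-9.2,0,0,0],
    [1.1,-10.2,0.6,0,0],
    [1.1,-10.55,1.6,0,0],
    [1.1,-10.55,2.4,0,0]
  ]
}}

```text
time: 9.23
tool_pos: [0.5716, -0.0085, 0.1428]
ee_rot: [-3.141, 0.005, -0.179]
wrist_force: [0.1, -0.4, -0.8]
width: 0.094
finger_force: 0.0
```

```bash
python3 -c "
from h import *
go(.573,-.0125,.047,-.182)
o=robot.get_obs();s=snap('wrist','w3')"
```

```text
[0.1  0.15 3.83] 0.03 now [ 0.5716 -0.0085  0.1428] [-3.141  0.005 -0.179] 0.09401518137364326 0.0 9.2333
```

{"name": "servo_tool", "arguments": {
  "moves": [
    [0,0,0.8,0,0],
    [0,0,1.8,0,0],
    [0,0,2.6,0,0],
    [0,0,3.2,0,0],
    [0,0,3.4,0,0],
    [0,0,3.4,0,0]
  ]
}}

```text
time: 9.78
tool_pos: [0.5704, -0.0116, 0.0585]
ee_rot: [3.141, 0.007, -0.184]
wrist_force: [0.7, -1.2, 0.6]
width: 0.0938
finger_force: 0.0
```

```bash
python3 -c "
from h import *
go(.573,-.0125,.047,-.182)"
```

```text
[0.11 0.02 0.46] -0.01 now [ 0.5704 -0.0116  0.0585] [ 3.141  0.007 -0.184] 0.09378376301887943 0.0 9.7833
```

{"name": "servo_tool", "arguments": {
  "moves": [
    [0.08,0,0.25,0,0],
    [0.08,0,0.45,0,0.5],
    [0.08,0,0.45,0,0.6],
    [0.08,0,0.45,0,1],
    [0.08,0,0.45,0,1],
    [0.08,0,0.45,0,1],
    [0.08,0,0.45,0,1],
    [0.08,0,0.45,0,1],
    [0.08,0,0.45,0,1],
    [0.08,0,0.45,0,1]
  ]
}}

```text
time: 10.62
tool_pos: [0.5748, -0.0119, 0.0506]
ee_rot: [3.142, -0.0, -0.183]
wrist_force: [-0.2, -0.2, -0.4]
width: 0.038
finger_force: 0.0
```

{"name": "servo_tool", "arguments": {
  "moves": [
    [0,0,0,0,1],
    [0,0,0,0,1],
    [0,0,0,0,1],
    [0,0,0,0,1]
  ]
}}

```text
time: 10.95
tool_pos: [0.5749, -0.0115, 0.0506]
ee_rot: [-3.141, -0.0, -0.183]
wrist_force: [0.4, 0.8, 0.5]
width: 0.0291
finger_force: 30.0
```

{"name": "servo_tool", "arguments": {
  "moves": [
    [0,0,0,0,1]
  ]
}}

```text
time: 11.03
tool_pos: [0.5748, -0.0116, 0.0506]
ee_rot: [-3.141, -0.0, -0.183]
wrist_force: [0.4, 1.8, 0.4]
width: 0.0295
finger_force: 30.0
```

{"name": "servo_tool", "arguments": {
  "moves": [
    [0,0,-0.3,0,1],
    [0,0,-1.0,0,1],
    [0,0,-2.0,0,1],
    [0,0,-3.0,0,1],
    [0,0,-3.6,0,1],
    [0,0,-4,0,1],
    [0,0,-4,0,1],
    [0,0,-4,0,1]
  ]
}}

```text
time: 11.7
tool_pos: [0.5745, -0.0121, 0.1501]
ee_rot: [3.141, 0.0, -0.183]
wrist_force: [0.3, -0.3, -2.7]
width: 0.0289
finger_force: 30.0
```

```bash
python3 -c "
from h import *
go(.46,-.34,.0486,-.183)"
```

```text
[-2.11 13.73  4.07] -0.0 now [ 0.5745 -0.0121  0.1501] [ 3.141  0.    -0.183] 0.02888131518040194 29.984993040561676 11.7
```

{"name": "servo_tool", "arguments": {
  "moves": [
    [-0.1,0.6,-0.5,0,1],
    [-0.3,1.8,-1.2,0,1],
    [-0.5,3.1,-1.6,0,1],
    [-0.7,4.5,-1.6,0,1],
    [-0.9,5.9,-1.6,0,1],
    [-1.1,7.3,-1.6,0,1],
    [-1.3,8.7,-1.6,0,1],
    [-1.5,10.1,-1.6,0,1],
    [-1.8,11.5,-1.6,0,1],
    [-2.0,12.6,-1.6,0,1]
  ]
}}

```text
time: 12.53
tool_pos: [0.4658, -0.3143, 0.1878]
ee_rot: [-3.14, 0.005, -0.185]
wrist_force: [0.8, 0.8, -2.5]
width: 0.029
finger_force: 30.0
```

{"name": "servo_tool", "arguments": {
  "moves": [
    [-0.1,0.8,0.3,0,1],
    [-0.1,1.1,1.2,0,1],
    [-0.1,1.1,2.3,0,1],
    [-0.1,1.1,3.4,0,1],
    [-0.1,1.1,4.4,0,1],
    [-0.1,1.1,5.0,0,1],
    [-0.1,1.1,5.4,0,1],
    [-0.1,1.1,5.5,0,1],
    [-0.1,1.1,5.55,0,1],
    [-0.1,1.1,5.55,0,1]
  ]
}}

```text
time: 13.37
tool_pos: [0.461, -0.3393, 0.0521]
ee_rot: [3.141, -0.001, -0.183]
wrist_force: [0.7, 0.4, -2.4]
width: 0.0294
finger_force: 30.0
```

{"name": "servo_tool", "arguments": {
  "moves": [
    [0,0,0.03,0,1],
    [0,0,0.06,0,1],
    [0,0,0.06,0,1]
  ]
}}

```text
time: 13.62
tool_pos: [0.4612, -0.3395, 0.0512]
ee_rot: [3.141, -0.001, -0.183]
wrist_force: [0.2, -0.5, -2.1]
width: 0.0291
finger_force: 30.0
```

{"name": "servo_tool", "arguments": {
  "moves": [
    [0,0,0.04,0,1],
    [0,0,0.08,0,1],
    [0,0,0.1,0,1],
    [0,0,0.1,0,1]
  ]
}}

```text
time: 13.95
tool_pos: [0.461, -0.3393, 0.0485]
ee_rot: [3.141, -0.001, -0.183]
wrist_force: [-0.5, 1.0, 0.8]
width: 0.0291
finger_force: 30.0
```

{"name": "servo_tool", "arguments": {
  "moves": [
    [0,0,0.02,0,1],
    [0,0,0.02,0,1]
  ]
}}

```text
time: 14.12
tool_pos: [0.4611, -0.3393, 0.0485]
ee_rot: [3.141, -0.001, -0.183]
wrist_force: [-1.1, 1.1, 4.7]
width: 0.029
finger_force: 30.0
```

Contact. I'll release and rise.

{"name": "servo_tool", "arguments": {
  "moves": [
    [0,0,0,0,0.6],
    [0,0,0,0,0.5],
    [0,0,0,0,0.45],
    [0,0,0,0,0.4],
    [0,0,0,0,0.4],
    [0,0,0,0,0.4]
  ]
}}

```text
time: 14.62
tool_pos: [0.4607, -0.3391, 0.047]
ee_rot: [-3.142, 0.0, -0.183]
wrist_force: [0.1, 0.1, 0.3]
width: 0.0562
finger_force: 0.0
```

{"name": "servo_tool", "arguments": {
  "moves": [
    [0,0,-0.4,0,0.4],
    [0,0,-1.4,0,0.4],
    [0,0,-2.6,0,0.3],
    [0,0,-3.8,0,0.2],
    [0,0,-5,0,0],
    [0,0,-6,0,0],
    [0,0,-6.4,0,0],
    [0,0,-6.4,0,0]
  ]
}}

```text
time: 15.28
tool_pos: [0.4621, -0.3403, 0.2115]
ee_rot: [3.137, -0.007, -0.183]
wrist_force: [-0.4, 0.2, -0.1]
width: 0.0921
finger_force: 0.0
```

```bash
python3 -c "
from h import *
s=snap('scene','s2');cv2.imwrite('pics/c3.png',cv2.resize(s['image'][120:320,90:470],None,fx=2,fy=2))
go(.607,-.02,.2,1.389)"
```

```text
[  3.41 -13.63   0.33] -15.01 now [ 0.4612 -0.3395  0.2086] [ 3.14e+00 -3.00e-03 -1.83e-01] 0.09364657865033761 0.0 15.3333
```

View pics/c3.png

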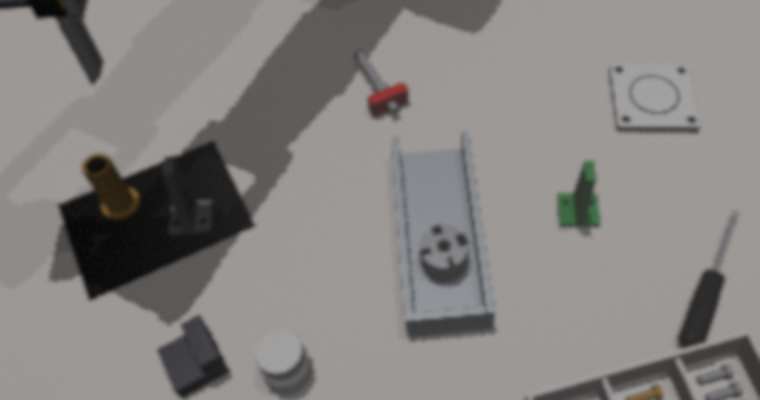

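The insert (115,185 in the crop) and the gusset (185,200) both stand on the mat, so the lane is clear in front of the anvil. I'll turn 90° and go over the anvil.

{"name": "servo_tool", "arguments": {
  "moves": [
    [0.2,-0.7,0,-1,0],
    [0.6,-2.0,0,-2.1,0],
    [1.0,-3.3,0,-3.2,0],
    [1.4,-4.6,0,-4.3,0],
    [1.8,-5.9,0,-5.4,0],
    [2.2,-7.2,0,-6.5,0],
    [2.6,-8.5,0,-7.6,0],
    [3.0,-9.8,0,-8.7,0],
    [3.4,-11.1,0,-9.8,0],
    [3.7,-12.3,0,-10.9,0]
  ]
}}

```text
time: 16.17
tool_pos: [0.6072, -0.0514, 0.2037]
ee_rot: [-3.137, 0.002, 0.965]
wrist_force: [0.7, -0.2, -0.4]
width: 0.0937
finger_force: 0.0
```

```bash
python3 -c "
from h import *
go(.6255,-.0214,.2,1.389)"
```

```text
[ 1.41 -0.08  0.14] -4.05 now [ 0.6072 -0.0514  0.2037] [-3.137e+00  2.000e-03  9.650e-01] 0.0937124111822445 0.0 16.1667
```

{"name": "servo_tool", "arguments": {
  "moves": [
    [0.5,0,0,-1.1,0],
    [0.9,-0.05,0,-2.2,0],
    [1.2,-0.05,0.1,-3.3,0],
    [1.4,-0.05,0.1,-4.05,0],
    [1.4,-0.05,0.1,-4.05,0],
    [1.4,-0.05,0.1,-4.05,0],
    [1.4,-0.05,0.1,-4.05,0]
  ]
}}

```text
time: 16.75
tool_pos: [0.626, -0.0245, 0.203]
ee_rot: [-3.139, 0.0, 1.38]
wrist_force: [-0.1, -0.4, 0.7]
width: 0.0943
finger_force: 0.0
```

```bash
python3 -c "
from h import *
o=robot.get_obs();s=snap('wrist','w4');np.savez('w4.npz',tool_pos=o['tool_pos'],ee_rot=o['ee_rot'])
go(.6267,-.0216,.014,1.389)"
```

```text
[0.12 0.01 7.58] -0.08 now [ 0.6262 -0.0246  0.2036] [-3.14   0.     1.381] 0.09419730215057114 0.0 16.8
```

View pics/w4.png

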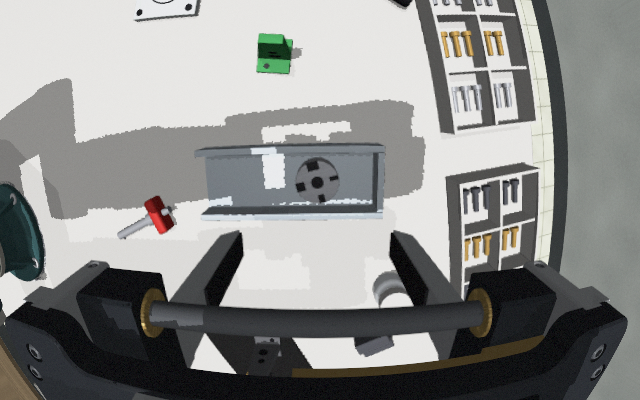

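The anvil's centre hub is at (317,182) and the lane is clear.

```bash
python3 -c "
from h import *
d=np.load('w4.npz');s=robot.snapshot('wrist')
print(wray(s,d,[[317.3,182.3]],.04))
print('walls',wray(s,d,[[203,214],[383,213],[384,148],[203,150]],.04))"
```

```text
[[ 0.62795424 -0.01929706  0.04      ]]
walls [[ 0.48425553 -0.03067738  0.04      ]
 [ 0.6971086  -0.06974641  0.04      ]
 [ 0.70901979  0.00569525  0.04      ]
 [ 0.50543966  0.04428612  0.04      ]]
```

{"name": "servo_tool", "arguments": {
  "moves": [
    [0.15,0,0.8,-0.08,0],
    [0.15,0,2.0,-0.08,0],
    [0.15,0,3.2,-0.08,0],
    [0.15,0,4.4,-0.08,0],
    [0.15,0,5.4,-0.08,0],
    [0.15,0,6.2,-0.08,0],
    [0.15,0,6.8,-0.08,0],
    [0.15,0,7.2,-0.08,0],
    [0.15,0,7.4,-0.08,0],
    [0.15,0,7.4,-0.08,0]
  ]
}}

```text
time: 17.68
tool_pos: [0.6268, -0.0208, 0.0187]
ee_rot: [-3.14, 0.0, 1.39]
wrist_force: [-0.4, -0.0, -0.4]
width: 0.0937
finger_force: 0.0
```

```bash
python3 -c "
from h import *
go(.6274,-.0206,.013,1.389)"
```

```text
[0.01 0.02 0.23] 0.01 now [ 0.6268 -0.0208  0.0187] [-3.14  0.    1.39] 0.09371315927723992 0.0 17.6833
```

{"name": "servo_tool", "arguments": {
  "moves": [
    [0,0,0.1,0,0],
    [0,0,0.2,0,0],
    [0,0,0.2,0,0.4],
    [0,0,0.2,0,1],
    [0,0,0.2,0,1],
    [0,0,0.2,0,1],
    [0,0,0.2,0,1],
    [0,0,0.2,0,1],
    [0,0,0.2,0,1],
    [0,0,0.2,0,1]
  ]
}}

```text
time: 18.52
tool_pos: [0.6275, -0.0205, 0.0148]
ee_rot: [3.142, 0.0, 1.391]
wrist_force: [0.1, -0.5, 0.5]
width: 0.0492
finger_force: 30.0
```

{"name": "servo_tool", "arguments": {
  "moves": [
    [0,0,0,0,1],
    [0,0,0,0,1],
    [0,0,0,0,1]
  ]
}}

```text
time: 18.77
tool_pos: [0.6275, -0.0205, 0.0148]
ee_rot: [3.142, 0.0, 1.391]
wrist_force: [-0.7, -0.3, 1.0]
width: 0.0498
finger_force: 30.0
```

{"name": "servo_tool", "arguments": {
  "moves": [
    [0,0,-0.2,0,1],
    [0,0,-0.8,0,1],
    [0,0,-1.7,0,1],
    [0,0,-2.7,0,1],
    [0,0,-3.7,0,1],
    [0,0,-4.6,0,1],
    [0,0,-5.1,0,1],
    [0,0,-5.2,0,1],
    [0,0,-5.2,0,1]
  ]
}}

```text
time: 19.52
tool_pos: [0.6275, -0.0206, 0.1445]
ee_rot: [3.142, 0.0, 1.391]
wrist_force: [-0.1, -0.5, -5.0]
width: 0.0492
finger_force: 30.0
```

```bash
python3 -c "
from h import *
go(.4825,.2787,.0208,1.39)"
```

```text
[10.74 -7.85  4.95] 0.01 now [ 0.6275 -0.0206  0.1445] [3.142 0.    1.391] 0.04919353172079051 29.998812675476074 19.5167
```

{"name": "servo_tool", "arguments": {
  "moves": [
    [0.4,-0.3,0,0,1],
    [1.2,-0.9,0,0,1],
    [2.2,-1.6,0,0,1],
    [3.2,-2.35,0,0,1],
    [4.3,-3.15,0,0,1],
    [5.4,-3.95,0,0,1],
    [6.5,-4.75,0,0,1],
    [7.6,-5.55,0,0,1],
    [8.7,-6.35,0,0,1],
    [9.6,-7.05,0,0,1]
  ]
}}

```text
time: 20.35
tool_pos: [0.4935, 0.2493, 0.1419]
ee_rot: [-3.136, 0.002, 1.392]
wrist_force: [0.7, 0.6, -5.6]
width: 0.0491
finger_force: 30.0
```

{"name": "servo_tool", "arguments": {
  "moves": [
    [0.7,-0.5,0,0,1],
    [1.0,-0.7,0,0,1],
    [1.1,-0.8,0,0,1],
    [1.1,-0.8,0,0,1],
    [1.1,-0.8,0,0,1]
  ]
}}

```text
time: 20.77
tool_pos: [0.4822, 0.2768, 0.1438]
ee_rot: [-3.141, 0.002, 1.39]
wrist_force: [0.2, 0.4, -5.9]
width: 0.0492
finger_force: 30.0
```

```bash
python3 -c "
from h import *
go(.4825,.2787,.0208,1.39)
o=robot.get_obs();s=snap('wrist','w5');np.savez('w5.npz',tool_pos=o['tool_pos'],ee_rot=o['ee_rot'])"
```

```text
[0.09 0.   4.92] 0.0 now [0.4822 0.2768 0.1438] [-3.141e+00  2.000e-03  1.390e+00] 0.049191127083677295 29.998758137226105 20.7667
```

View pics/w5.png

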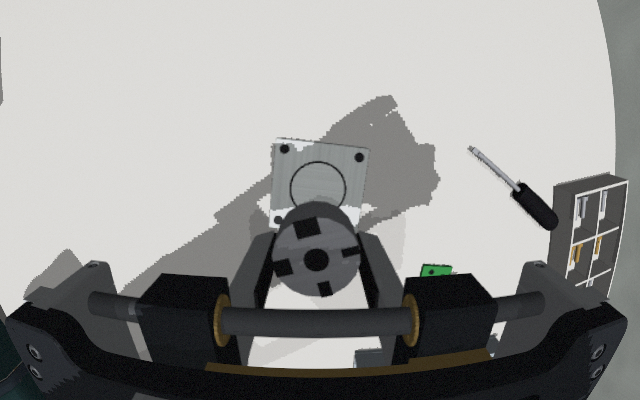

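The ring spans x 290–346 with its top at y 162. The anvil's hub is at (316,260).

```bash
python3 -c "
from h import *
d=np.load('w5.npz');s=robot.snapshot('wrist')
p=wray(s,d,[[290,189],[346,189],[318,161.5],[298,170],[338,169]],.012)[:,:2];print(p)
from scipy.optimize import least_squares
print(least_squares(lambda c:np.linalg.norm(p-c,axis=1)-.0295,[.48,.28]).x)
print('anvil',wray(s,d,[[316,260]],.169))
im=s['image'];g=cv2.cvtColor(im,cv2.COLOR_BGR2GRAY)
"
```

```text
[[0.4563626  0.28631999]
 [0.51336377 0.27594396]
 [0.48993224 0.30926573]
 [0.46833789 0.30434414]
 [0.50861512 0.29807548]]
[0.484857   0.28018407]
anvil [[0.48214238 0.27790705 0.169     ]]
```

{"name": "servo_tool", "arguments": {
  "moves": [
    [0.08,0.04,0.5,0,1],
    [0.08,0.04,1.5,0,1],
    [0.08,0.04,2.5,0,1],
    [0.08,0.04,3.4,0,1],
    [0.08,0.04,4.0,0,1],
    [0.08,0.04,4.4,0,1],
    [0.08,0.04,4.65,0,1],
    [0.08,0.04,4.75,0,1],
    [0.08,0.04,4.8,0,1],
    [0.08,0.04,4.8,0,1]
  ]
}}

```text
time: 21.7
tool_pos: [0.4844, 0.2798, 0.0256]
ee_rot: [3.14, -0.001, 1.391]
wrist_force: [0.1, 0.2, -4.7]
width: 0.0494
finger_force: 30.0
```

{"name": "servo_tool", "arguments": {
  "moves": [
    [0,0,0.03,0,1],
    [0,0,0.06,0,1],
    [0,0,0.06,0,1],
    [0,0,0.06,0,1]
  ]
}}

```text
time: 22.03
tool_pos: [0.4838, 0.2797, 0.0237]
ee_rot: [3.141, -0.0, 1.391]
wrist_force: [-0.1, 0.3, -4.6]
width: 0.0494
finger_force: 30.0
```

{"name": "servo_tool", "arguments": {
  "moves": [
    [0,-0.02,0.04,0,1],
    [0,-0.02,0.08,0,1],
    [0,-0.02,0.1,0,1],
    [0,-0.02,0.1,0,1]
  ]
}}

```text
time: 22.37
tool_pos: [0.483, 0.2797, 0.0208]
ee_rot: [-3.142, 0.0, 1.391]
wrist_force: [-0.9, 0.1, -5.1]
width: 0.0493
finger_force: 30.0
```

{"name": "servo_tool", "arguments": {
  "moves": [
    [0,0,0.02,0,1],
    [0,0,0.02,0,1]
  ]
}}

```text
time: 22.53
tool_pos: [0.483, 0.2796, 0.0207]
ee_rot: [-3.141, 0.0, 1.391]
wrist_force: [-2.0, -0.7, -0.7]
width: 0.0494
finger_force: 30.0
```

Contact is starting. I'll press a touch more, release and rise.

{"name": "servo_tool", "arguments": {
  "moves": [
    [0,0,0.02,0,1],
    [0,0,0.02,0,0.45],
    [0,0,0.02,0,0.35],
    [0,0,0.02,0,0.2],
    [0,0,0.02,0,0.1],
    [0,0,0.02,0,0],
    [0,0,0.02,0,0],
    [0,0,0.02,0,0]
  ]
}}

```text
time: 23.2
tool_pos: [0.4832, 0.2797, 0.0197]
ee_rot: [3.141, -0.0, 1.391]
wrist_force: [-0.1, -0.2, -0.5]
width: 0.0884
finger_force: 0.0
```

{"name": "servo_tool", "arguments": {
  "moves": [
    [0,0,-0.4,0,0],
    [0,0,-1.4,0,0],
    [0,0,-2.6,0,0],
    [0,0,-3.8,0,0],
    [0,0,-5,0,0],
    [0,0,-6,0,0],
    [0,0,-7,0,0],
    [0,0,-7.4,0,0],
    [0,0,-7.4,0,0]
  ]
}}

```text
time: 23.95
tool_pos: [0.4847, 0.2804, 0.2089]
ee_rot: [3.135, -0.004, 1.391]
wrist_force: [0.2, 0.8, -0.5]
width: 0.0939
finger_force: 0.0
```

```bash
python3 -c "
from h import *
go(.461,-.339,.2,-.183)
o=robot.get_obs();s=snap('wrist','w6');np.savez('w6.npz',tool_pos=o['tool_pos'],ee_rot=o['ee_rot']);cv2.imwrite('pics/c6.png',cv2.resize(s['image'][120:290,230:410],None,fx=3,fy=3,interpolation=cv2.INTER_CUBIC))"
```

```text
[-24.55   3.5    0.27] 15.03 now [0.4847 0.2804 0.2089] [ 3.135 -0.004  1.391] 0.09391813476570288 0.0 23.95
```

View pics/c6.png

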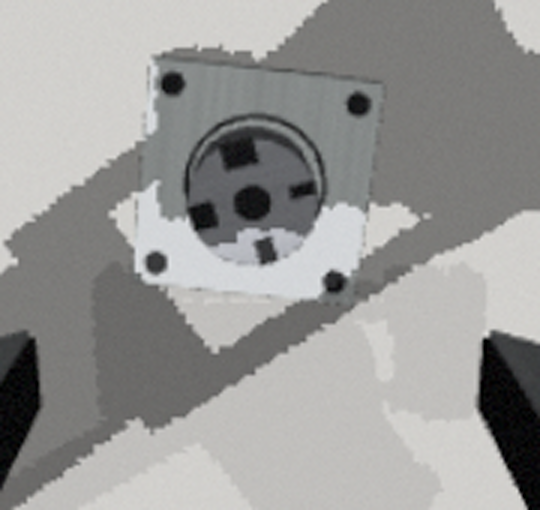

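The anvil hub is at crop (253,203). The plate holes are at (172,83), (358,104), (335,282) and (156,263).

```bash
python3 -c "
from h import *
d=np.load('w6.npz');s=robot.snapshot('wrist')
f=lambda c,z:wray(s,d,np.array(c)/3+[230,120],z)[:,:2]
print(f([(253,203)],.046),f([(172,83),(358,104),(335,282),(156,263)],.012).mean(0))"
```

```text
[[0.48373248 0.28059668]] [0.48477801 0.28069084]
```

{"name": "servo_tool", "arguments": {
  "moves": [
    [-0.7,0.1,0,0.5,0],
    [-1.9,0.3,0.1,1.5,0],
    [-3.3,0.5,0.1,2.5,0],
    [-4.7,0.7,0.1,3.5,0],
    [-6.1,0.9,0.1,4.5,0],
    [-7.5,1.1,0.1,5.5,0],
    [-8.9,1.3,0.1,6.5,0],
    [-10.3,1.5,0.1,7.5,0],
    [-11.7,1.7,0.1,8.5,0],
    [-13.1,1.9,0.1,9.5,0]
  ]
}}

```text
time: 24.88
tool_pos: [0.4696, -0.0524, 0.1994]
ee_rot: [-3.139, 0.004, 0.391]
wrist_force: [0.6, -1.0, 0.1]
width: 0.0939
finger_force: 0.0
```

```bash
python3 -c "
from h import *
go(.461,-.339,.2,-.183)"
```

```text
[-4.69 10.47 -0.03] 5.48 now [ 0.4696 -0.0524  0.1994] [-3.139  0.004  0.391] 0.09392015201905374 0.0 24.8833
```

{"name": "servo_tool", "arguments": {
  "moves": [
    [-0.6,1.3,0,1,0],
    [-1.2,2.7,0,2,0],
    [-1.8,4.0,0,3,0],
    [-2.4,5.4,0,4,0],
    [-3.0,6.7,0,5,0],
    [-3.6,8.0,0,5.5,0],
    [-4.2,9.3,0,5.5,0],
    [-4.6,10.3,0,5.5,0],
    [-4.6,10.3,0,5.5,0],
    [-4.6,10.3,0,5.5,0]
  ]
}}

```text
time: 25.72
tool_pos: [0.4632, -0.3333, 0.1988]
ee_rot: [-3.138, 0.005, -0.182]
wrist_force: [-0.2, 0.3, 0.5]
width: 0.0941
finger_force: 0.0
```

```bash
python3 -c "
from h import *
go(.461,-.339,.0485,-.183)"
```

```text
[-0.01  0.26  6.01] 0.01 now [ 0.4632 -0.3333  0.1988] [-3.138  0.005 -0.182] 0.09408283570129601 0.0 25.7167
```

{"name": "servo_tool", "arguments": {
  "moves": [
    [0,0.24,0.4,0,0.2],
    [0,0.24,1.2,0,0.2],
    [0,0.24,2.2,0,0.2],
    [0,0.24,3.2,0,0.2],
    [0,0.24,4.2,0,0.2],
    [0,0.24,5.0,0,0.2],
    [0,0.24,5.6,0,0.2],
    [0,0.24,5.9,0,0.2],
    [0,0.24,5.9,0,0.2],
    [0,0.24,5.9,0,0.2]
  ]
}}

```text
time: 26.55
tool_pos: [0.4634, -0.338, 0.0545]
ee_rot: [-3.141, 0.001, -0.179]
wrist_force: [-0.1, -0.3, 1.1]
width: 0.0752
finger_force: 0.0
```

```bash
python3 -c "
from h import *
go(.461,-.339,.0485,-.183)"
```

```text
[-0.09  0.06  0.24] 0.04 now [ 0.4634 -0.338   0.0545] [-3.141e+00  1.000e-03 -1.790e-01] 0.07517512948870615 0.0 26.55
```

{"name": "servo_tool", "arguments": {
  "moves": [
    [-0.08,0.05,0.2,0.03,0.2],
    [-0.08,0.05,0.2,0.03,0.6],
    [-0.08,0.05,0.2,0.03,1],
    [-0.08,0.05,0.2,0.03,1],
    [-0.08,0.05,0.2,0.03,1],
    [-0.08,0.05,0.2,0.03,1],
    [-0.08,0.05,0.2,0.03,1],
    [-0.08,0.05,0.2,0.03,1],
    [-0.08,0.05,0.2,0.03,1],
    [-0.08,0.05,0.2,0.03,1]
  ]
}}

```text
time: 27.38
tool_pos: [0.4613, -0.3397, 0.0498]
ee_rot: [-3.142, -0.0, -0.183]
wrist_force: [-0.4, -0.5, 0.8]
width: 0.0288
finger_force: 30.0
```

{"name": "servo_tool", "arguments": {
  "moves": [
    [0,0,0,0,1],
    [0,0,0,0,1],
    [0,0,0,0,1]
  ]
}}

```text
time: 27.63
tool_pos: [0.4613, -0.3398, 0.0498]
ee_rot: [3.142, -0.0, -0.183]
wrist_force: [-0.2, 0.7, -0.2]
width: 0.0293
finger_force: 30.0
```

{"name": "servo_tool", "arguments": {
  "moves": [
    [0,0,-0.3,0,1],
    [0,0,-1.0,0,1],
    [0,0,-2.0,0,1],
    [0,0,-3.0,0,1],
    [0,0,-4.0,0,1],
    [0,0,-5.0,0,1],
    [0,0,-5.5,0,1],
    [0,0,-5.6,0,1],
    [0,0,-5.6,0,1]
  ]
}}

```text
time: 28.38
tool_pos: [0.4614, -0.34, 0.1902]
ee_rot: [3.141, -0.001, -0.183]
wrist_force: [0.3, -0.5, -2.6]
width: 0.029
finger_force: 30.0
```

```bash
python3 -c "
from h import *
go(.5748,-.0116,.0518,-.183)"
```

```text
[  2.06 -13.75   5.53] -0.0 now [ 0.4614 -0.34    0.1902] [ 3.141e+00 -1.000e-03 -1.830e-01] 0.029003689706740006 29.97035712003708 28.3833
```

{"name": "servo_tool", "arguments": {
  "moves": [
    [0.1,-0.5,0,0,1],
    [0.3,-1.7,0,0,1],
    [0.5,-3.1,0,0,1],
    [0.7,-4.6,0,0,1],
    [0.9,-6.1,0,0,1],
    [1.1,-7.6,0,0,1],
    [1.4,-9.1,0,0,1],
    [1.6,-10.6,0,0,1],
    [1.8,-12.0,0,0,1],
    [2.0,-13.0,0,0,1]
  ]
}}

```text
time: 29.22
tool_pos: [0.5685, -0.0248, 0.1869]
ee_rot: [-3.14, 0.005, -0.18]
wrist_force: [-0.1, -0.4, -1.8]
width: 0.0295
finger_force: 30.0
```

{"name": "servo_tool", "arguments": {
  "moves": [
    [0.05,-0.5,0,0,1],
    [0.05,-0.75,0.3,0,1],
    [0.05,-0.75,1.2,0,1],
    [0.05,-0.75,1.6,0,1],
    [0.05,-0.75,1.6,0,1],
    [0.05,-0.75,1.6,0,1]
  ]
}}

```text
time: 29.72
tool_pos: [0.5729, -0.0121, 0.148]
ee_rot: [3.141, 0.004, -0.185]
wrist_force: [-0.6, -0.6, -2.6]
width: 0.0291
finger_force: 30.0
```

```bash
python3 -c "
from h import *
go(.5748,-.0116,.0518,-.183)"
```

```text
[ 0.09 -0.03  3.85] -0.02 now [ 0.5729 -0.0121  0.148 ] [ 3.141  0.004 -0.185] 0.029122883429744936 29.97097134590149 29.7167
```

{"name": "servo_tool", "arguments": {
  "moves": [
    [0.04,-0.02,0.5,0,1],
    [0.04,-0.02,1.3,0,1],
    [0.04,-0.02,2.1,0,1],
    [0.04,-0.02,2.8,0,1],
    [0.04,-0.02,3.3,0,1],
    [0.04,-0.02,3.55,0,1],
    [0.04,-0.02,3.7,0,1],
    [0.04,-0.02,3.75,0,1],
    [0.04,-0.02,3.75,0,1],
    [0.04,-0.02,3.75,0,1]
  ]
}}

```text
time: 30.55
tool_pos: [0.5762, -0.0109, 0.0572]
ee_rot: [-3.142, -0.002, -0.183]
wrist_force: [0.8, 0.2, -2.4]
width: 0.0292
finger_force: 30.0
```

```bash
python3 -c "
from h import *
go(.5748,-.0116,.0518,-.183)"
```

```text
[-0.05  0.04  0.22] -0.0 now [ 0.5762 -0.0109  0.0572] [-3.142e+00 -2.000e-03 -1.830e-01] 0.029248106797541248 29.970951676368713 30.55
```

{"name": "servo_tool", "arguments": {
  "moves": [
    [-0.03,0.03,0.05,0,1],
    [-0.03,0.03,0.1,0,1],
    [-0.03,0.03,0.15,0,1],
    [-0.03,0.03,0.18,0,1],
    [-0.03,0.03,0.2,0,1],
    [-0.03,0.03,0.2,0,1]
  ]
}}

```text
time: 31.05
tool_pos: [0.5746, -0.0114, 0.0518]
ee_rot: [3.142, -0.001, -0.183]
wrist_force: [-0.9, 0.1, 1.5]
width: 0.0291
finger_force: 30.0
```

{"name": "servo_tool", "arguments": {
  "moves": [
    [0,0,0.02,0,1],
    [0,0,0.02,0,1],
    [0,0,0.02,0,1]
  ]
}}

```text
time: 31.3
tool_pos: [0.5747, -0.0114, 0.0517]
ee_rot: [3.142, -0.001, -0.183]
wrist_force: [-2.0, 0.4, 4.5]
width: 0.0288
finger_force: 30.0
```

Seated on the lane floor. I'll release, then go to the gusset.

{"name": "servo_tool", "arguments": {
  "moves": [
    [0,0,0,0,0.6],
    [0,0,0,0,0.5],
    [0,0,0,0,0.45],
    [0,0,0,0,0.4],
    [0,0,0,0,0.4],
    [0,0,0,0,0.4]
  ]
}}

```text
time: 31.8
tool_pos: [0.5743, -0.0114, 0.0502]
ee_rot: [3.141, 0.0, -0.183]
wrist_force: [-0.4, 0.6, 0.4]
width: 0.0561
finger_force: 0.0
```

{"name": "servo_tool", "arguments": {
  "moves": [
    [0,0,-0.4,0,0.4],
    [0,0,-1.4,0,0.4],
    [0,0,-2.6,0,0.3],
    [0,0,-3.8,0,0.2],
    [0,0,-5,0,0.2],
    [0,0,-5.9,0,0.2],
    [0,0,-6,0,0.2],
    [0,0,-6,0,0.2]
  ]
}}

```text
time: 32.47
tool_pos: [0.5754, -0.0115, 0.203]
ee_rot: [-3.141, -0.005, -0.183]
wrist_force: [-0.0, -0.1, -0.4]
width: 0.0753
finger_force: 0.0
```

```bash
python3 -c "
from h import *
go(.4978,-.266,.0475,-.183)"
```

```text
[-1.23 10.58  6.21] -0.0 now [ 0.5754 -0.0115  0.203 ] [-3.141 -0.005 -0.183] 0.0752509251576178 0.0 32.4667
```

{"name": "servo_tool", "arguments": {
  "moves": [
    [-0.1,0.7,0,0,0.2],
    [-0.3,2.0,0,0,0.2],
    [-0.4,3.4,0,0,0.2],
    [-0.6,4.8,0,0,0.2],
    [-0.7,6.2,0,0,0.2],
    [-0.9,7.6,0,0,0.2],
    [-1.0,9.0,0,0,0.2],
    [-1.2,10.2,0.4,0,0.2],
    [-1.2,10.55,1.2,0,0.2],
    [-1.2,10.55,2.0,0,0.2]
  ]
}}

```text
time: 33.3
tool_pos: [0.4951, -0.2678, 0.1477]
ee_rot: [3.142, 0.002, -0.187]
wrist_force: [-0.2, 0.5, -1.0]
width: 0.0756
finger_force: 0.0
```

{"name": "servo_tool", "arguments": {
  "moves": [
    [0,0,0.8,0,0.2],
    [0,0,1.8,0,0.2],
    [0,0,2.8,0,0.2],
    [0,0,3.5,0,0.2],
    [0,0,3.9,0,0.2],
    [0,0,3.9,0,0.2],
    [0,0,3.9,0,0.2]
  ]
}}

```text
time: 33.88
tool_pos: [0.4961, -0.2647, 0.0517]
ee_rot: [-3.141, 0.003, -0.183]
wrist_force: [0.1, -0.1, 0.0]
width: 0.0752
finger_force: 0.0
```

```bash
python3 -c "
from h import *
go(.4978,-.266,.0475,-.183)"
```

```text
[0.08 0.04 0.17] -0.0 now [ 0.4961 -0.2647  0.0517] [-3.141e+00  3.000e-03 -1.830e-01] 0.07515654246479037 0.0 33.8833
```

{"name": "servo_tool", "arguments": {
  "moves": [
    [0.05,0.04,0.1,0,0.3],
    [0.05,0.04,0.15,0,0.6],
    [0.05,0.04,0.15,0,1],
    [0.05,0.04,0.15,0,1],
    [0.05,0.04,0.15,0,1],
    [0.05,0.04,0.15,0,1],
    [0.05,0.04,0.15,0,1],
    [0.05,0.04,0.15,0,1],
    [0.05,0.04,0.15,0,1],
    [0.05,0.04,0.15,0,1]
  ]
}}

```text
time: 34.72
tool_pos: [0.4979, -0.2665, 0.0492]
ee_rot: [3.142, 0.0, -0.183]
wrist_force: [0.1, -0.9, -1.1]
width: 0.0121
finger_force: 0.0
```

{"name": "servo_tool", "arguments": {
  "moves": [
    [0,0,0,0,1],
    [0,0,0,0,1],
    [0,0,0,0,1],
    [0,0,0,0,1],
    [0,0,0,0,1]
  ]
}}

```text
time: 35.13
tool_pos: [0.4979, -0.2664, 0.0491]
ee_rot: [-3.142, 0.0, -0.183]
wrist_force: [0.1, 0.0, 0.4]
width: 0.0098
finger_force: 30.0
```

{"name": "servo_tool", "arguments": {
  "moves": [
    [0,0,-0.3,0,1],
    [0,0,-1.0,0,1],
    [0,0,-2.0,0,1],
    [0,0,-3.0,0,1],
    [0,0,-4.0,0,1],
    [0,0,-4.6,0,1],
    [0,0,-4.8,0,1],
    [0,0,-4.8,0,1]
  ]
}}

```text
time: 35.8
tool_pos: [0.4986, -0.267, 0.1712]
ee_rot: [3.14, -0.003, -0.183]
wrist_force: [-0.4, 0.2, -3.1]
width: 0.0098
finger_force: 30.0
```

```bash
python3 -c "
from h import *
go(.518,-.0051,.0511,-.183)"
```

```text
[ -1.16 -10.45   4.78] -0.0 now [ 0.4986 -0.267   0.1712] [ 3.14e+00 -3.00e-03 -1.83e-01] 0.009780576276414665 29.999200701713562 35.8
```

{"name": "servo_tool", "arguments": {
  "moves": [
    [-0.1,-0.6,0,0,1],
    [-0.2,-1.8,0,0,1],
    [-0.4,-3.1,0,0,1],
    [-0.5,-4.4,0,0,1],
    [-0.7,-5.7,0,0,1],
    [-0.8,-7.0,0,0,1],
    [-0.9,-8.3,0,0,1],
    [-1.0,-9.4,0,0,1],
    [-1.15,-10.2,0,0,1],
    [-1.15,-10.45,0,0,1]
  ]
}}

```text
time: 36.63
tool_pos: [0.5153, -0.0002, 0.1669]
ee_rot: [-3.14, 0.005, -0.179]
wrist_force: [-0.4, 0.8, -1.9]
width: 0.0098
finger_force: 30.0
```

{"name": "servo_tool", "arguments": {
  "moves": [
    [0,0,0.5,0,1],
    [0,0,1.2,0,1],
    [0,0,1.6,0,1],
    [0,0,1.6,0,1],
    [0,0,1.6,0,1]
  ]
}}

```text
time: 37.05
tool_pos: [0.516, -0.0051, 0.1274]
ee_rot: [3.141, 0.004, -0.184]
wrist_force: [0.5, -0.9, -1.4]
width: 0.0097
finger_force: 30.0
```

```bash
python3 -c "
from h import *
go(.518,-.0051,.0511,-.183)"
```

```text
[ 0.09 -0.02  3.05] -0.01 now [ 0.516  -0.0051  0.1274] [ 3.141  0.004 -0.184] 0.009709430009664032 29.999223053455353 37.05
```

{"name": "servo_tool", "arguments": {
  "moves": [
    [0.02,0,0.5,0,1],
    [0.02,0,1.2,0,1],
    [0.02,0,1.9,0,1],
    [0.02,0,2.5,0,1],
    [0.02,0,2.8,0,1],
    [0.02,0,2.9,0,1],
    [0.02,0,2.9,0,1],
    [0.02,0,2.9,0,1]
  ]
}}

```text
time: 37.72
tool_pos: [0.5185, -0.0047, 0.0577]
ee_rot: [3.142, -0.002, -0.183]
wrist_force: [0.7, -0.2, -2.4]
width: 0.0099
finger_force: 30.0
```

```bash
python3 -c "
from h import *
go(.518,-.0051,.0511,-.183)"
```

```text
[-0.02  0.02  0.26] -0.0 now [ 0.5185 -0.0047  0.0577] [ 3.142e+00 -2.000e-03 -1.830e-01] 0.009914087007530695 29.999361634254456 37.7167
```

{"name": "servo_tool", "arguments": {
  "moves": [
    [0,0.02,0.06,0,1],
    [0,0.02,0.12,0,1],
    [0,0.02,0.18,0,1],
    [0,0.02,0.22,0,1],
    [0,0.02,0.24,0,1],
    [0,0.02,0.24,0,1]
  ]
}}

```text
time: 38.22
tool_pos: [0.5178, -0.005, 0.0511]
ee_rot: [3.142, -0.001, -0.183]
wrist_force: [-0.4, -0.3, 1.0]
width: 0.01
finger_force: 30.0
```

{"name": "servo_tool", "arguments": {
  "moves": [
    [0,0,0.02,0,1],
    [0,0,0.02,0,1],
    [0,0,0.02,0,1]
  ]
}}

```text
time: 38.47
tool_pos: [0.5179, -0.005, 0.0511]
ee_rot: [3.142, -0.001, -0.183]
wrist_force: [-1.3, 0.4, 5.6]
width: 0.01
finger_force: 30.0
```

{"name": "servo_tool", "arguments": {
  "moves": [
    [0,0,0,0,0.85],
    [0,0,0,0,0.7],
    [0,0,0,0,0.5],
    [0,0,0,0,0.5],
    [0,0,0,0,0.4],
    [0,0,0,0,0.4],
    [0,0,0,0,0.4]
  ]
}}

```text
time: 39.05
tool_pos: [0.5176, -0.0049, 0.0501]
ee_rot: [3.142, 0.0, -0.183]
wrist_force: [-0.1, 0.1, 0.2]
width: 0.0505
finger_force: 0.0
```

{"name": "servo_tool", "arguments": {
  "moves": [
    [0,0,-0.4,0,0.4],
    [0,0,-1.4,0,0.4],
    [0,0,-2.6,0,0.4],
    [0,0,-3.8,0,0.4],
    [0,0,-5,0,0.4],
    [0,0,-6,0,0.4],
    [0,0,-7.2,0,0.4],
    [0,0,-8.2,0,0.4],
    [0,0,-8.2,0,0.4],
    [0,0,-8.2,0,0.4]
  ]
}}

```text
time: 39.88
tool_pos: [0.5185, -0.005, 0.2578]
ee_rot: [-3.141, -0.005, -0.183]
wrist_force: [-0.8, 0.5, -1.0]
width: 0.0564
finger_force: 0.0
```

```bash
python3 -c "
from h import *
o=robot.get_obs();print(o['tool_pos'],o['width'],o['finger_force'])
s=snap('wrist','w7')"
```

```text
[ 0.51849306 -0.00504692  0.25782124] 0.05638864380530479 0.0
```

View pics/w7.png

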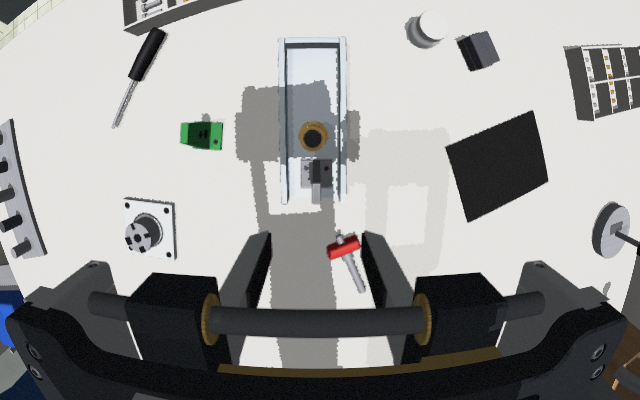

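The insert (313,137) and the gusset (317,180) stand upright in the lane with the web along it. The anvil (140,237) is on the plate and the bystanders haven't moved.

```bash
python3 -c "
from h import *
print(robot.close_job())"
```

```text
the job is handed in; nothing more can be done
None
```

I handed the job in at about 40 s. The anvil lies on the setting plate about 1 mm from its centre by the camera, the insert and gusset were set back upright at the poses they were picked from, and the last picture shows the bystanders in place. No verdict came back.

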